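# Press the lid into a coin case with the screw press

### The job

Set the round coin case flat into the round recess of the press's pulled-out sled and push the sled fully home. Then turn the brass knob clockwise until you feel the foot bite on the lid, give it one eighth of a turn more to press the lid in and no further, and let go; leave the other things on the counter alone.

Things in the scene. Friction and masses are not known exactly. Their poses are not given: they have to be found in the camera images.
- press: cast iron screw press fixed to the counter: bed 130 x 370 mm, 10 mm thick, with a bridge (130 mm along its x, 34 mm along its y, top 108 mm above the counter) on two posts. Origin on the counter exactly under the screw's axis; z up; the sled pulls out along its +y, and the bed reaches from y = -100 to y = +270 mm
- sled (a joint): how far the steel sled is pulled out along the press's +y, m: 0 = fully home against its stop (recess under the screw), up to 0.125; slides with about 2 N friction and stays where it is left. Sled plate 74 mm wide, its top 20 mm above the counter
- sled_tab (a point): centre of the top of the dark wooden upright tab on the sled, 60 mm above the counter and 100 mm from the recess's centre along the press's +y; the tab is 30 mm (press x) x 12 mm (press y) and stands 40 mm up from the sled plate: pinch it across its 12 mm, or push it
- nest (a point): centre of the floor of the round recess in the light wooden block on the sled, 30 mm above the counter; recess 50 mm across, 6 mm deep with a small chamfer, axes as the press; block 66 x 66 mm, its top 36 mm above the counter
- case: round coin case, about 110 g: dark wooden cup 46 mm across and 20 mm tall with a thin brass band, and a paler plug lid 38 mm across standing 10 mm proud of the rim (30 mm tall in all). The lid is a tight fit: it moves down only under about 50 N and stays. Grip the cup, not the lid. Origin at the centre of the underside, z up
- knob_grip (a point): on the screw's axis, inside the knob's upright brass grip bar: 19 mm above the bar's foot and 11 mm below its top, about 156 mm above the counter at the start; the bar is 52 mm along the point's x, 14 mm thick along its y, and 30 mm tall; below it a brass disc 36 mm across
- knob (a joint): knob angle, rad, growing clockwise from above, at first 0 to 0.3. Knob, screw and foot sink 4 mm per rad: follow down. 0.4 to 2.6 rad on, the foot meets the lid (foot length varies unseen): the torque to turn jumps within 0.2 rad from 0.13 to 0.33 N m, then stays while the lid sinks; settled readings of a resting hand shift by 0.15 to 0.2. Let go, it stays within 0.1 rad. Up to 1.5 rad a grasp
- tube_rack: wooden rack 90 x 160 mm with four brass coin tubes, 122 mm tall; bystander, origin centre of underside
- loupe: folding loupe, glass disc 50 mm across with a 45 mm steel handle along its -x, 10 mm thick; bystander, origin under the lens
- pill_box: round tin pill box 56 mm across, 16 mm tall; bystander, origin centre of underside
- scale_block: wooden block 120 x 70 x 30 mm holding three small brass weights, 42 mm tall in all; bystander, origin centre of underside
- screw: the press's screw, carrying knob and foot; origin on its axis 118 mm above the counter with the knob at 0, and 4 mm lower per rad of knob; the steel foot at its lower end is 20 mm across and at first hangs 2 to 10 mm above the lid of a case in the recess when the sled is home
There are look-alikes about, which are no part of the job. What is meant by the case is not red or white, and is the larger of those in its own colour.

How it is judged (in metres and radians):
On the way, in this order (a step that is already met when the one before it is completed fails the run):
1. the case sits flat in the recess, let go (horizontal distance between case and nest below 0.005 m and z of case in the frame of nest below 0.002 m and angle between case's own z axis and vertical below 0.06 rad and contact force between the fingers and case below 0.1 N), for 0.2 s.
2. the sled is pushed fully home with the case in it (value of joint sled below 0.003 m and horizontal distance between case and nest below 0.005 m), for 0.2 s.
3. the foot bites on the lid (contact force between screw and case above 20 N), for 0.05 s.
At the end, for the whole second after the job is handed in: The case stands flat in the recess (within 5 mm of its centre), the sled within 3 mm of fully home, and the lid pressed 1.7 to 4.2 mm into the case, which is the bite plus about an eighth of a turn (0.4 to 1.05 rad) (all of step 2 and z of lid_c0 in the frame of case between 0.0208 and 0.0233 m and z of case in the frame of nest below 0.002 m and angle between case's own z axis and vertical below 0.06 rad); the robot touches nothing.
It fails at once if the lid is pressed in by more than 5.6 mm (z of lid_c0 in the frame of case below 0.0194 m).
It fails at once if the coin inside is squeezed: the foot presses with more than 80 N (contact force between screw and case above 80 N).
It fails at once if a bystander is moved by more than 15 mm (distance of any of tube_rack, loupe, pill_box, scale_block from where it was at the start of the episode above 0.015 m).
It also fails if it takes over 72 s, if anything falls off the work surface, if the arm or the gripper's body presses on something with over 40 N, if the wrist force passes 120 N, or if a joint passes its speed limit or range.

### The arm

A 6-joint arm with a two-finger parallel gripper is mounted at the origin on the work surface. World frame = base frame: x ahead of the robot, y to its left, z up, the work surface at z = 0. Lengths are in m, angles in degrees, forces in N, time in s.
With the tool pointing down it reaches from about 0.4 to 0.825 m from the base axis. Payload 7 kg.
Tool frame: the origin (TCP) lies on the centre line of the jaws, within the pads' length; the fingertips stand 19 mm ahead of it and the grasp point (between the pads) is the TCP; z points along the fingers, y is the line along which they close (so a half turn about z gives the same grasp; the last joint's range is limited). The gripper opens to 88 mm and grips with 3 to 60 N. Pads are 19 mm wide; open, the fingers measure 130 mm over their backs; the gripper's body (78 mm by 193 mm) begins 47 mm behind the grasp point.
Start: joints at [-52.019, 20.546, 0.682, 0, -70.136, -16.507], TCP at [0.247, -0.628, 0.246] pointing down, gripper open.
Joint ranges: [-176.03, 176.03], [-82.01, 121.73], [-58.28, 71.71], [-173.87, 95.51], [-174.79, -0.11], [-173.66, 173.66]. Speed limits (degrees/s): [136.94, 136.94, 172.46, 180, 180, 180].

### API

Orientations are given as [roll, pitch, yaw] about the fixed x, y, z axes, in that order (R = Rz(yaw) Ry(pitch) Rx(roll)).
In Python, from plant import get_state, capture, close_job gives the robot as it stands.
- The arm moves only by the tool apply_moves, never from a script. Its argument "targets" is a list of rows, each a list of 7 numbers: the opening, from 0 (shut) to 1 (fully open), then the shift along the tool's x, y, z normalised to -1 to 1, where 1 is 1000 mm, then the turn, a rotation vector about the tool's x, y, z normalised to -1 to 1, where 1 is 90 degrees. In form: [[claw, tx, ty, tz, ax, ay, az], ...]. A call has 1 to 20 rows; each row shifts and turns the commanded pose from where the row before left it, along the tool's axes as they then stand; what a row does not reach is not made up. A row lasts 1/12 s, in which the tool goes at most 41.7 mm and 7.16 degrees, less where a joint would pass 70% of its speed; a pose out of reach is approached as far as the arm can. A call with a number of a shift or a turn outside -1 to 1 is refused whole. A call with a gripper value outside its range is refused whole. The fingers move at their own pace and stop on an object; "newtons" is the grip in N (left out, the last holds). Time passes only in rows, so rows that do not move let the fingers close. It gives the time, the measured TCP pose, the force, the opening and the grip force at its end, in the units of the state.
- get_state(): the state, without advancing time (a new reading comes with each control period).
- capture(name): name is "scene" or "side" or "wrist"; returns a dict with "frame" (384x512x3 uint8, red, green, blue), "range_z" (384x512 float32, m along the optical axis (not along the pixel's ray), 0 where there is no reading), "camera_matrix" (3x3 intrinsics, pixels), "k1" (the pictures are not rectified: a ray, as slopes to the right and down, at radius r is drawn at 1 + k1 r^2 times it, then the intrinsics apply), "T" (4x4, takes a point from camera to world coordinates). Camera axes: x right, y down, z forward; pixel columns grow to the right and rows downward; lengths in m; the calibration is good to about 2 mm. A picture is of the moment at which its call begins.
- close_job(): hands the job in; it is judged then, once.
The state is a dict: "time_s": time; "joints": joint angles; "qd": joint speeds; "joint_torque": joint torques, N m; "tcp_pos": TCP position; "eef_rot": TCP orientation; "contact_force": force on the tool from outside, world axes, zero at the start; "moment": the same for the moment, N m; "gripper_width": finger opening in m; "gripper_force": force on a finger pad.
Only numpy, scipy, OpenCV 4.12 (cv2) and the standard library are available. Lean on these libraries where they do the work, as an engineer would, in place of code of your own. Each camera call takes 0.05 s, during which the arm holds its last target. There are 200 camera calls.

## Working session

There is one attempt and no reset: what is moved stays moved. The work goes in short steps, Python scripts to look and compute and a tool call to move; the robot and the scene stay as the last step left them, time stands still between calls to the robot, and variables do not carry over. Pictures are saved under pics/ and viewed, at most 10 in all, crops included, and the job is handed in when it is done.

Besides the shell and the picture viewer there is one more tool, called by a JSON object that holds its "api" and its "payload". apply_moves: Moves the arm, as the interface text tells. Scaled input: -1 to 1 covers 1000 mm each way for a shift and 90 degrees each way for a turn. Its arguments: {"type":"object","properties":{"targets":{"type":"array","items":{"type":"array","items":{"type":"number"}}},"newtons":{"type":"number"}},"required":["targets"]}

```bash
mkdir -p pics; cat > h.py <<'E'
import numpy as np, cv2
from plant import get_state, capture, close_job
from scipy.spatial.transform import Rotation as R
def cap(n,f=None):
    c=capture(n); np.savez(f'pics/{f or n}.npz',**c); cv2.imwrite(f'pics/{f or n}.png',cv2.cvtColor(c['frame'],cv2.COLOR_RGB2BGR)); return c
def load(f): return dict(np.load(f'pics/{f}.npz'))
def ray(c,u,v):
    K=c['camera_matrix']; k=float(c['k1'])
    d=np.array([(u-K[0,2])/K[0,0],(v-K[1,2])/K[1,1]]); s=d.copy()
    for _ in range(20): s=d/(1+k*(s@s))
    return np.array([s[0],s[1],1])
def at_z(c,u,v,z):
    T=c['T']; r=T[:3,:3]@ray(c,u,v); t=(z-T[2,3])/r[2]; return T[:3,3]+t*r
def dep(c,u,v):
    T=c['T']; z=float(c['range_z'][int(round(v)),int(round(u))]); return T[:3,3]+T[:3,:3]@(ray(c,u,v)*z)
def cloud(c):
    K=c['camera_matrix'];k=float(c['k1']);v,u=np.mgrid[0:384,0:512]
    d=np.stack([(u-K[0,2])/K[0,0],(v-K[1,2])/K[1,1]],-1);s=d.copy()
    for _ in range(20): s=d/(1+k*(s**2).sum(-1,keepdims=True))
    p=np.concatenate([s,np.ones(s.shape[:2]+(1,))],-1)*c['range_z'][...,None]
    return p@c['T'][:3,:3].T+c['T'][:3,3]
def rel(pos,rpy=None):
    s=get_state(); R0=R.from_euler('xyz',s['eef_rot'],degrees=True)
    d=R0.inv().apply(np.array(pos)-s['tcp_pos'])
    rv=np.zeros(3) if rpy is None else (R0.inv()*R.from_euler('xyz',rpy,degrees=True)).as_rotvec(degrees=True)
    return d.round(4),(rv/90).round(4)
E
python3 - <<'E'
from h import *
for n in ['scene','side','wrist']:
    c=cap(n); print(n,c['T'].round(3).tolist(),c['camera_matrix'][0,0],c['k1'])
print(get_state())
a=cv2.imread('pics/scene.png');b=cv2.imread('pics/side.png')
E
```

```text
scene [[-0.167, 0.686, -0.709, 1.432], [0.986, 0.114, -0.122, 0.197], [-0.003, -0.719, -0.695, 1.012], [0.0, 0.0, 0.0, 1.0]] 382.2775111734273 -0.00298483519217038
side [[-0.97, -0.16, 0.182, 0.323], [-0.243, 0.669, -0.702, 0.723], [-0.009, -0.726, -0.688, 0.81], [0.0, 0.0, 0.0, 1.0]] 378.29413518148345 -0.04660013126485171
wrist [[-0.367, 0.885, 0.287, 0.17], [0.93, 0.349, 0.114, -0.659], [0.001, 0.308, -0.951, 0.383], [0.0, 0.0, 0.0, 1.0]] 341.92322404407986 0.0025486359752891867
{'time_s': 0.15, 'joints': array([-5.20172970e+01,  2.05820865e+01,  6.45854751e-01, -1.46336555e-02,
       -7.01364903e+01, -1.65073529e+01]), 'qd': array([-0.00192581, -0.05594265,  0.14146458,  0.17181542,  0.02311148,
       -0.01510785]), 'joint_torque': array([-4.23965044e-03, -5.83273351e+01,  2.93289167e+01,  7.00145423e+00,
        8.66333517e-03, -9.59744079e-05]), 'tcp_pos': array([ 0.2469707 , -0.62781999,  0.24483723]), 'eef_rot': array([ 1.79926366e+02, -7.47359655e-03, -1.58529626e+02]), 'contact_force': array([-0.16665365,  0.0561899 ,  0.01313917]), 'moment': array([-0.05400594,  0.0075382 , -0.01884356]), 'gripper_force': 0.0, 'gripper_width': 0.08792168972579732}
```

View pics/scene.png

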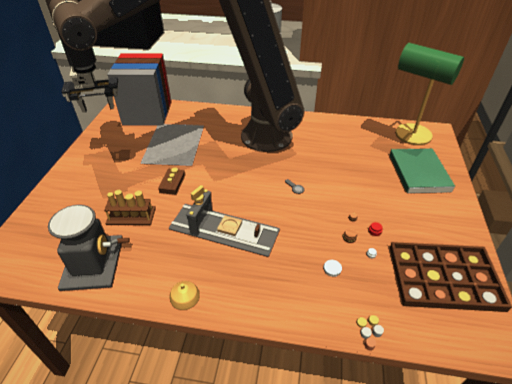

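View pics/side.png

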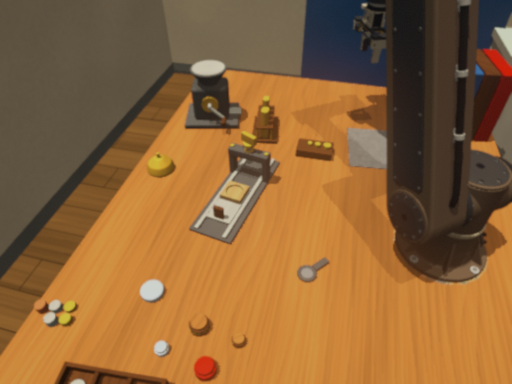

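Scene view: the possible cases are brown large (350,237), brown small (353,217), red (376,229) and white (372,253). A white disc, probably the pill box, is at (333,268). The larger brown one at (350,237) fits the description. The press bed runs from about (175,215) to (275,245), with the knob at (198,192). I'll check with a close crop and measure.

```bash
python3 - <<'E'
from h import *
a=cv2.imread('pics/scene.png')
p=cv2.resize(a[175:260,165:285],None,fx=6,fy=6,interpolation=cv2.INTER_CUBIC)
q=cv2.resize(a[205:265,330:390],None,fx=6,fy=6,interpolation=cv2.INTER_CUBIC)
o=np.zeros((510,720+0,3),np.uint8);o[:]=p
cv2.imwrite('pics/press.png',o)
b=cv2.imread('pics/side.png')
r=cv2.resize(b[305:355,185:255],None,fx=6,fy=6,interpolation=cv2.INTER_CUBIC)
o=np.zeros((360,790,3),np.uint8);o[:,:360]=q;o[:300,370:790]=r
cv2.imwrite('pics/cands.png',o)
c=load('scene');s=load('side')
for n,c,u,v in [('big',c,350,234),('small',c,353,216),('nest',c,231,227),('tab',c,257,226),('knob',c,198,192),('big s',s,200,321),('small s',s,239,338),('nest s',s,235,191),('tab s',s,219,208)]:
    print(n,dep(c,u,v).round(4))
E
```

```text
big [0.5551 0.3652 0.0304]
small [0.4602 0.3779 0.021 ]
nest [ 0.5864 -0.0368  0.026 ]
tab [0.5984 0.0559 0.0616]
knob [ 0.5717 -0.143   0.1611]
big s [0.5396 0.3703 0.0297]
small s [0.4481 0.3816 0.0179]
nest s [ 0.5784 -0.0422  0.0289]
tab s [0.5929 0.0606 0.0581]
```

View pics/cands.png

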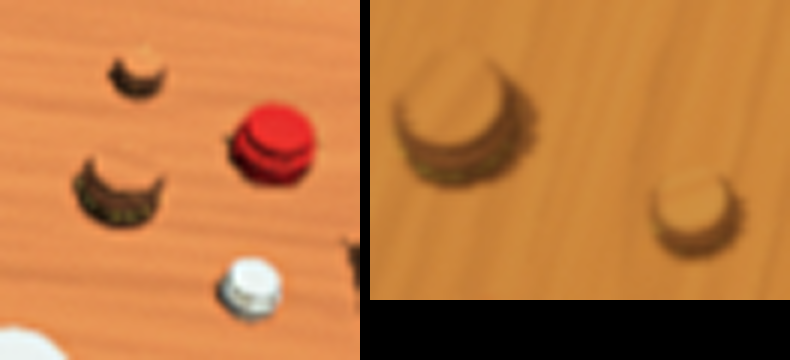

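View pics/press.png

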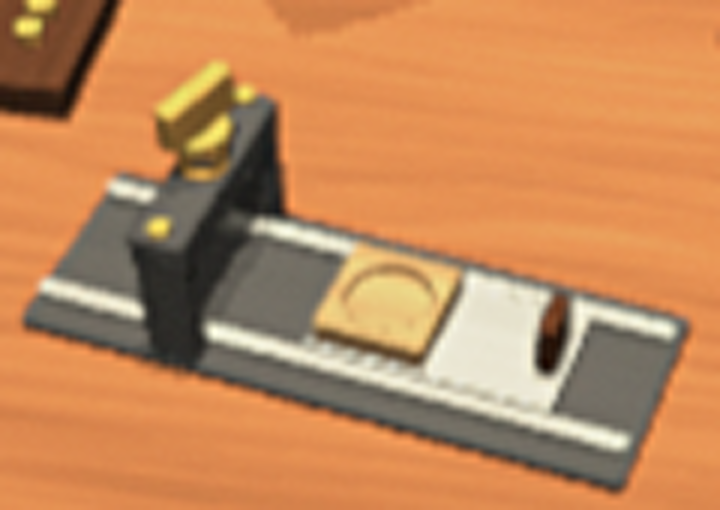

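The crop confirms the larger brown case with a brass band at scene (350,237). The small brown, red and white ones are decoys. In the press crop the recess is at about (390,298), i.e. scene (230,224.5), the tab at (551,335), and the grip bar runs diagonally at about (195,100). Now press geometry.

```bash
python3 - <<'E'
from h import *
c=load('scene')
f=lambda u,v,z: at_z(c,165+u/6,175+v/6,z)[:2]
A,B,C,D=[f(*p,0.010) for p in [(690,322),(622,490),(25,322),(110,178)]]
print('corners',A,B,C,D, np.linalg.norm(A-D),np.linalg.norm(B-C),np.linalg.norm(A-B),np.linalg.norm(C-D))
for p,q in[(D,A),(C,B)]: print('yaw', np.degrees(np.arctan2(-(q-p)[0],(q-p)[1])))
yy=((A-D)+(B-C));yy/=np.linalg.norm(yy)
cen=(A+B+C+D)/4; o=cen-0.085*yy
print('origin',o,'ydir',yy,'nest',f(390,298,.033))
P={}
for n in['scene','side']:
    k=load(n);p=cloud(k); 
    g=(abs(p[...,0]-.547)<.045)&(abs(p[...,1]-.367)<.045)
    m=g&(p[...,2]>.026)&(p[...,2]<.034); q=p[m]; r=cv2.minEnclosingCircle(q[:,:2].astype(np.float32)); print(n,'lid',len(q),q.mean(0),r)
    e=(p[...,:2]-o); Y=e@yy; X=e@np.array([yy[1],-yy[0]])
    m=(abs(X)<.05)&(Y>.05)&(Y<.26)&(p[...,2]>.05)&(p[...,2]<.07); print(' tab X,Y',X[m].mean(),Y[m].mean(),m.sum())
    m=(abs(X)<.04)&(Y>.02)&(Y<.2)&(p[...,2]>.031)&(p[...,2]<.04); print(' block X,Y',X[m].min(),X[m].max(),Y[m].min(),Y[m].max())
    m=(abs(X)<.08)&(abs(Y)<.06)&(p[...,2]>.155)&(p[...,2]<.175); q=np.c_[X[m],Y[m]];print(' bar',q.mean(0),cv2.minAreaRect(q.astype(np.float32)),p[m][:,2].max())
    m=(abs(X)<.08)&(abs(Y)<.06)&(p[...,2]>.103)&(p[...,2]<.113); q=np.c_[X[m],Y[m]];print(' bridge',cv2.minAreaRect(q.astype(np.float32)))
E
```

```text
corners [0.5522465 0.1291   ] [0.67809306 0.1076056 ] [ 0.61569161 -0.25120792] [ 0.49414861 -0.23812534] 0.37179269613351523 0.36419923207393856 0.12766896946214767 0.12224505756194326
yaw -8.99012292009207
yaw -9.865667375326584
origin [ 0.57112802 -0.14700988] ydir [0.1637285  0.98650544] nest [ 0.58257912 -0.0407758 ]
scene lid 78 [0.54850095 0.36822574 0.02904334] ((0.5483173131942749, 0.36733701825141907), 0.01948084682226181)
 tab X,Y -0.0008346877658413864 0.20660287187553228 32
 block X,Y -0.039024943475252795 0.03231401108760404 0.07192182189282441 0.13996217046493367
 bar [-0.00096122 -0.00061622] ((-0.00424613431096077, -0.0019546672701835632), (0.016928188502788544, 0.05175674706697464), 73.69721221923828) 0.16807558248367915
 bridge ((-0.0031422488391399384, -0.0010199211537837982), (0.034046389162540436, 0.13106855750083923), 89.10367584228516)
side lid 213 [0.54430826 0.37030695 0.0291549 ] ((0.5438148379325867, 0.36970314383506775), 0.01909860223531723)
 tab X,Y -0.009178407641753693 0.2091071950351426 52
 block X,Y -0.039970774201112495 0.026004645681168857 0.07124979125122292 0.14156882716087854
 bar [-0.0107947   0.00332075] ((-0.008882815018296242, 0.0019663404673337936), (0.01629658415913582, 0.05078147351741791), 81.37738037109375) 0.1683712462930106
 bridge ((-0.010531183332204819, 0.0017611123621463776), (0.034845467656850815, 0.12803368270397186), 88.91353607177734)
```

{"api": "apply_moves", "payload": {"targets": [[1,-0.0327,0.0254,-0.0021,0,0,0],[1,-0.0327,0.0254,-0.0021,0,0,0],[1,-0.0327,0.0254,-0.0021,0,0,0],[1,-0.0327,0.0254,-0.0021,0,0,0],[1,-0.0327,0.0254,-0.0021,0,0,0],[1,-0.0327,0.0254,-0.0021,0,0,0],[1,-0.0327,0.0254,-0.0021,0,0,0],[1,-0.0327,0.0254,-0.0021,0,0,0],[1,-0.0327,0.0254,-0.0021,0,0,0],[1,-0.0327,0.0254,-0.0021,0,0,0],[1,-0.0327,0.0254,-0.0021,0,0,0],[1,-0.0327,0.0254,-0.0021,0,0,0]]}}

```text
time_s: 1.15
tcp_pos: [0.5011, -0.1988, 0.271]
eef_rot: [-180.0, 0.0, -158.5]
contact_force: [1.5, -0.1, 0.0]
gripper_width: 0.0873
gripper_force: 0.0
```

{"api": "apply_moves", "payload": {"targets": [[1,-0.0179,0.0366,0.005,0,0,0],[1,-0.0179,0.0366,0.005,0,0,0],[1,-0.0179,0.0366,0.005,0,0,0],[1,-0.0179,0.0366,0.005,0,0,0],[1,-0.0179,0.0366,0.005,0,0,0],[1,-0.0179,0.0366,0.005,0,0,0],[1,-0.0179,0.0366,0.005,0,0,0],[1,-0.0179,0.0366,0.005,0,0,0],[1,-0.0179,0.0366,0.005,0,0,0],[1,-0.0179,0.0366,0.005,0,0,0],[1,-0.0179,0.0366,0.005,0,0,0],[1,-0.0179,0.0366,0.005,0,0,0],[1,-0.0179,0.0366,0.005,0,0,0],[1,-0.0179,0.0366,0.005,0,0,0],[1,0,0,0,0,0,-0.079],[1,0,0,0,0,0,-0.079],[1,0,0,0,0,0,-0.079],[1,0,0,0,0,0,-0.079],[1,0,0,0,0,0,-0.079],[1,0,0,0,0,0,-0.079]]}}

```text
time_s: 2.82
tcp_pos: [0.5461, 0.3677, 0.2003]
eef_rot: [180.0, -0.0, -115.5]
contact_force: [0.3, -0.0, 0.3]
gripper_width: 0.0877
gripper_force: 0.0
```

{"api": "apply_moves", "payload": {"targets": [[1,0,0,0,0,0,-0.079],[1,0,0,0,0,0,-0.079],[1,0,0,0,0,0,-0.079],[1,0,0,0,0,0,-0.079],[1,0,0,0,0,0,-0.079],[1,0,0,0,0,0,-0.079],[1,0,0,0,0,0,-0.079],[1,0,0,0,0,0,-0.079],[1,0,0,0,0,0,-0.079],[1,0,0,0,0,0,-0.079],[1,0,0,0,0,0,-0.079],[1,0,0,0,0,0,-0.079],[1,0,0,0,0,0,-0.079],[1,0,0,0,0,0,-0.079],[1,0,0,0,0,0,-0.079],[1,0,0,0,0,0,0]]}}

```text
time_s: 4.15
tcp_pos: [0.5461, 0.3676, 0.2004]
eef_rot: [180.0, 0.0, -8.9]
contact_force: [-0.1, -0.1, 0.5]
gripper_width: 0.0878
gripper_force: 0.0
```

```bash
python3 - <<'E'
from h import *
c=cap('wrist','w1');s=get_state();print(s['tcp_pos'],s['eef_rot'],s['joints'],s['time_s'])
p=cloud(c)
m=(p[...,2]>.026)&(p[...,2]<.035)&(abs(p[...,0]-.546)<.04)&(abs(p[...,1]-.369)<.035);q=p[m]
print(len(q),q.mean(0),cv2.minEnclosingCircle(q[:,:2].astype(np.float32)))
m=(p[...,2]>.006)&(p[...,2]<.1);n,l,st,ce=cv2.connectedComponentsWithStats(m.astype(np.uint8))
for i in range(1,n):
    if st[i,4]>60: q=p[l==i];print(st[i],q[:,:3].min(0).round(3),q.max(0).round(3))
E
```

```text
[0.54614526 0.36762068 0.20045454] [ 1.79972729e+02  2.27840460e-02 -9.33797354e+00] [ 5.08796538e+01  2.07105801e+01 -5.12160026e+00 -6.91862571e-03
 -6.42028056e+01  2.97853909e+01] 4.2
1224 [0.5484229  0.36850157 0.02940893] ((0.5478784441947937, 0.3684498965740204), 0.01912294700741768)
[    0     0   122   205 17043] [0.555 0.499 0.006] [0.727 0.628 0.032]
[ 259    0   67   37 1896] [0.661 0.286 0.01 ] [0.693 0.342 0.018]
[499  79  13  53 376] [0.545 0.117 0.006] [0.594 0.129 0.013]
[154 101  34  34 883] [0.594 0.423 0.006] [0.624 0.454 0.021]
[ 230  145   48   48 1767] [0.526 0.346 0.006] [0.571 0.391 0.032]
[ 154  200   46   47 1599] [0.482 0.433 0.006] [0.526 0.478 0.031]
[243 240  28  29 654] [0.441 0.365 0.006] [0.469 0.395 0.022]
```

View pics/w1.png

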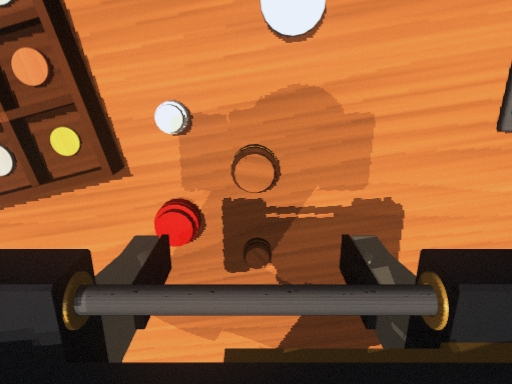

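The wrist view shows the case at (255,170), i.e. (0.548, 0.3685) with its lid top at 0.030, matching its given height. Red is at (178,222), white at (172,118) and the small brown at (257,252), all clear of the finger line. Descending to grip.

{"api": "apply_moves", "payload": {"targets": [[0.75,0.0018,-0.0013,0.03,0,0,0],[0.75,0,0,0.03,0,0,0],[0.75,0,0,0.03,0,0,0],[0.75,0,0,0.03,0,0,0],[0.75,0,0,0.03,0,0,0],[0.75,0,0,0.0225,0,0,0],[0.75,0,0,0,0,0,0],[0.75,0,0,0,0,0,0],[0.3,0,0,0,0,0,0],[0.3,0,0,0,0,0,0],[0.3,0,0,0,0,0,0],[0.3,0,0,0,0,0,0],[0.3,0,0,0,0,0,0],[0.3,0,0,0,0,0,0]], "newtons": 25}}

```text
time_s: 5.37
tcp_pos: [0.5488, 0.3693, 0.0299]
eef_rot: [-179.9, -0.1, -9.2]
contact_force: [-1.8, -0.5, 6.9]
gripper_width: 0.0451
gripper_force: 25.0
```

{"api": "apply_moves", "payload": {"targets": [[0.3,0,0,-0.01,0,0,0],[0.3,0,0,-0.03,0,0,0],[0.3,0,0,-0.04,0,0,0],[0.3,0,0,-0.04,0,0,0],[0.3,0,0,-0.04,0,0,0],[0.3,0.0098,0.0399,-0.0012,0,0,0],[0.3,0.0098,0.0399,-0.0012,0,0,0],[0.3,0.0098,0.0399,-0.0012,0,0,0],[0.3,0.0098,0.0399,-0.0012,0,0,0],[0.3,0.0098,0.0399,-0.0012,0,0,0],[0.3,0.0098,0.0399,-0.0012,0,0,0],[0.3,0.0098,0.0399,-0.0012,0,0,0],[0.3,0.0098,0.0399,-0.0012,0,0,0],[0.3,0.0098,0.0399,-0.0012,0,0,0],[0.3,0.0098,0.0399,-0.0012,0,0,0],[0.3,0,0,0,0,0,0.0722],[0.3,0,0,0,0,0,0.0722],[0.3,0,0,0,0,0,0.0722],[0.3,0,0,0,0,0,0.0722],[0.3,0,0,0,0,0,0.0722]]}}

```text
time_s: 7.03
tcp_pos: [0.5808, -0.0412, 0.2009]
eef_rot: [-180.0, -0.0, -42.1]
contact_force: [-0.1, 0.5, -1.3]
gripper_width: 0.0453
gripper_force: 25.0
```

{"api": "apply_moves", "payload": {"targets": [[0.3,0,0,0,0,0,0.0722],[0.3,0,0,0,0,0,0.0722],[0.3,0,0,0,0,0,0.0722],[0.3,0,0,0,0,0,0.0722],[0.3,0,0,0,0,0,0.0722],[0.3,0,0,0,0,0,0],[0.3,0,0,0,0,0,0]]}}

```text
time_s: 7.62
tcp_pos: [0.5809, -0.0409, 0.2008]
eef_rot: [-180.0, 0.0, -74.0]
contact_force: [0.6, -0.2, -1.3]
gripper_width: 0.0451
gripper_force: 25.0
```

```bash
python3 - <<'E'
from h import *
c=cap('wrist','w2');s=get_state();print(s['tcp_pos'],s['eef_rot'],s['joints'].round(1),s['time_s'],s['contact_force'],s['gripper_width'])
cv2.imwrite('pics/w2b.png',cv2.resize(cv2.imread('pics/w2.png'),None,fx=1.5,fy=1.5,interpolation=cv2.INTER_CUBIC))
E
```

```text
[ 0.58097667 -0.04081633  0.20069486] [-1.79978358e+02  2.77942789e-03 -7.39688579e+01] [ 15.2  13.8 -15.   -0.  -61.2   0.8] 7.6667 [-0.20999664 -0.72703404 -0.98486655] 0.04495189377467761
```

View pics/w2b.png

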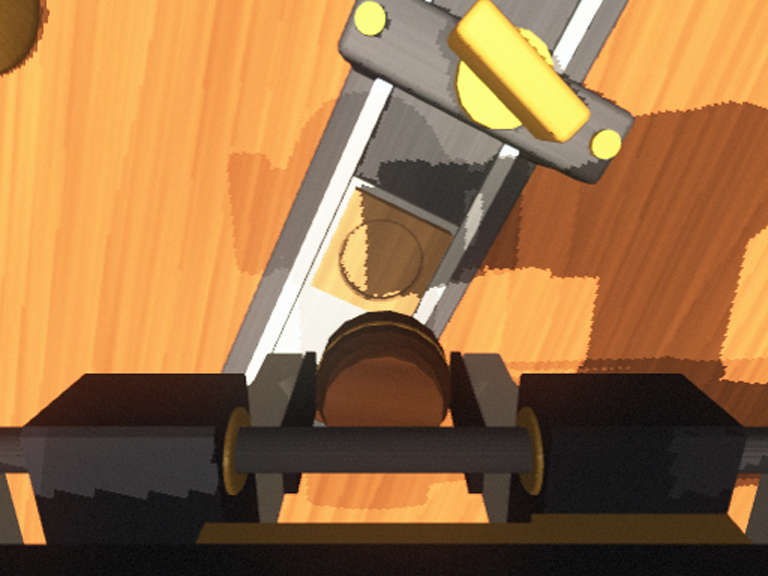

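The case is held upright between the fingers. The recess circle is at crop (381,259), i.e. wrist px (254,172.7). The bridge posts' brass dots are at crop (370,18) and (605,144), and the knob bar runs from about (470,20) to (575,120).

```bash
python3 - <<'E'
from h import *
c=load('w2')
n=at_z(c,254,172.7,.036);print('nest',n, 'L/R/T/B',*[at_z(c,u/1.5,v/1.5,.036)[:2].round(4) for u,v in[(340,259),(422,259),(381,219),(381,299)]])
a=at_z(c,370/1.5,18/1.5,.110);b=at_z(c,605/1.5,144/1.5,.110);print('dots',a,b,'mid',(a+b)/2,np.degrees(np.arctan2(*(a-b)[1::-1])))
p=cloud(c);m=(p[...,2]>.160)&(p[...,2]<.172)&(p[...,1]<-.09);q=p[m];r=cv2.minAreaRect(q[:,:2].astype(np.float32));print('bar',r,cv2.boxPoints(r),q[:,2].max())
m=(p[...,2]>.033)&(p[...,2]<.039)&(abs(p[...,1]+.04)<.05)&(abs(p[...,0]-.58)<.05);print('block',cv2.minAreaRect(p[m][:,:2].astype(np.float32)),m.sum())
print(rel([n[0],n[1],.062]))
E
```

```text
nest [ 0.58344932 -0.04335304  0.036     ] L/R/T/B [ 0.6076 -0.0364] [ 0.5594 -0.0503] [ 0.5903 -0.0671] [ 0.5763 -0.0185]
dots [ 0.62062063 -0.15750317  0.11      ] [ 0.51006619 -0.13849848  0.11      ] mid [ 0.56534341 -0.14800082  0.11      ] -9.75400617187265
bar ((0.5652638077735901, -0.14785656332969666), (0.014521922916173935, 0.052125707268714905), 63.35000991821289) [[ 0.538713   -0.14265592]
 [ 0.58530104 -0.16603635]
 [ 0.59181464 -0.1530572 ]
 [ 0.5452266  -0.12967677]] 0.16748330253756305
block ((0.5839159488677979, -0.041695546358823776), (0.06658638268709183, 0.06612049043178558), 80.236328125) 2666
(array([ 0.0031, -0.0016,  0.1387]), array([0., 0., 0.]))
```

{"api": "apply_moves", "payload": {"targets": [[0.3,0.0025,-0.0019,0.03,0,0,0],[0.3,0,0,0.03,0,0,0],[0.3,0,0,0.03,0,0,0],[0.3,0,0,0.02,0,0,0],[0.3,0,0,0.01,0,0,0],[0.3,0,0,0.01,0,0,0],[0.3,0,0,0.005,0,0,0],[0.3,0,0,0.002,0,0,0],[0.3,0,0,0,0,0,0],[0.3,0,0,0,0,0,0]]}}

```text
time_s: 8.5
tcp_pos: [0.5843, -0.0426, 0.0643]
eef_rot: [-179.9, -0.0, -74.2]
contact_force: [0.3, 0.7, -1.7]
gripper_width: 0.0446
gripper_force: 25.0
```

{"api": "apply_moves", "payload": {"targets": [[0.3,0,0,0.001,0,0,0],[0.3,0,0,0.001,0,0,0],[0.3,0,0,0.001,0,0,0],[0.3,0,0,0.001,0,0,0],[0.3,0,0,0,0,0,0],[0.3,0,0,0,0,0,0]]}}

```text
time_s: 9.0
tcp_pos: [0.5838, -0.0427, 0.0599]
eef_rot: [-180.0, -0.0, -74.2]
contact_force: [-2.6, 0.3, 5.1]
gripper_width: 0.0447
gripper_force: 25.0
```

{"api": "apply_moves", "payload": {"targets": [[0.7,0,0,0,0,0,0],[0.7,0,0,0,0,0,0],[0.7,0,0,0,0,0,0],[0.7,0,0,0,0,0,0],[0.7,0,0,-0.01,0,0,0],[0.7,0,0,-0.03,0,0,0],[0.7,0,0,-0.04,0,0,0],[0.7,0,0,-0.04,0,0,0],[0.7,0,0,-0.02,0,0,0],[0.1,-0.0293,-0.0139,0,0,0,0],[0.1,-0.0293,-0.0139,0,0,0,0],[0.1,-0.0293,-0.0139,0,0,0,0],[0.1,-0.0293,-0.0139,0,0,0,0],[0,0,0,0,0,0,0.071],[0,0,0,0,0,0,0.071],[0,0,0,0,0,0,0.071],[0,0,0,0,0,0,0.071],[0,0,0,0,0,0,0],[0,0,0,0,0,0,0]], "newtons": 10}}

```text
time_s: 10.58
tcp_pos: [0.6052, 0.0852, 0.1998]
eef_rot: [-180.0, 0.0, -99.6]
contact_force: [-0.8, 0.4, 0.8]
gripper_width: 0.0023
gripper_force: 0.0
```

```bash
python3 - <<'E'
from h import *
c=cap('wrist','w3');s=get_state();print(s['tcp_pos'],s['eef_rot'],s['joints'].round(1),s['time_s'],s['contact_force'],s['gripper_width'])
cv2.imwrite('pics/w3b.png',cv2.resize(cv2.imread('pics/w3.png'),None,fx=1.5,fy=1.5,interpolation=cv2.INTER_CUBIC))
p=cloud(c)
w=(abs(p[...,0]-.585)<.06)&(abs(p[...,1]+.03)<.06)
m=w&(p[...,2]>.055)&(p[...,2]<.064);q=p[m];print('lid',len(q),q.mean(0),q[:,2].std(),cv2.minEnclosingCircle(q[:,:2].astype(np.float32)))
A=np.c_[q[:,:2]-q[:,:2].mean(0),np.ones(len(q))];print('tilt',np.linalg.lstsq(A,q[:,2],rcond=None)[0])
m=w&(p[...,2]>.033)&(p[...,2]<.039);print('block',cv2.minAreaRect(p[m][:,:2].astype(np.float32)))
E
```

```text
[0.60521163 0.08513609 0.19972821] [-1.79980464e+02  1.13040316e-02 -9.95346900e+01] [ 26.3  16.5 -11.4   0.  -62.1 -35.8] 10.6333 [0.17907546 0.33726867 0.43112711] 0.0011864962647823664
lid 1939 [ 0.58489906 -0.03862437  0.05947297] 0.0007990258594456145 ((0.5846281051635742, -0.040785420686006546), 0.018986918032169342)
tilt [-0.00139859 -0.00623836  0.05947297]
block ((0.5852282643318176, -0.033188045024871826), (0.047730833292007446, 0.06676141917705536), 80.45783233642578)
```

View pics/w3b.png

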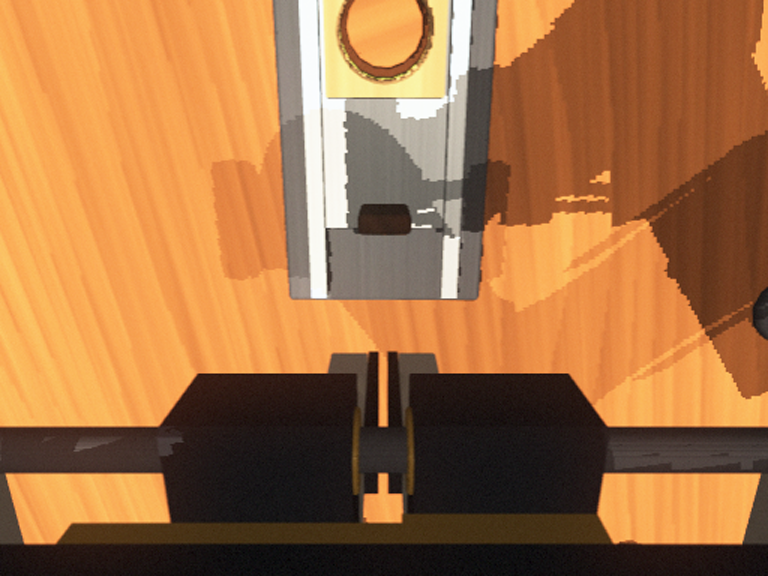

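The case sits flat in the recess at crop (385,28), lid top at 0.0595. The tab is at (385,218), straight ahead of the shut fingers. Lowering and pushing.

{"api": "apply_moves", "payload": {"targets": [[0,0,0,0.038,0,0,0],[0,0,0,0.038,0,0,0],[0,0,0,0.038,0,0,0],[0,0,0,0.038,0,0,0],[0,0.006,0,0,0,0,0],[0,0.006,0,0,0,0,0],[0,0.008,0,0,0,0,0],[0,0.008,0,0,0,0,0],[0,0.01,0,0,0,0,0],[0,0.01,0,0,0,0,0],[0,0.01,0,0,0,0,0],[0,0.01,0,0,0,0,0],[0,0.01,0,0,0,0,0],[0,0.01,0,0,0,0,0],[0,0.008,0,0,0,0,0],[0,0.006,0,0,0,0,0],[0,0.004,0,0,0,0,0],[0,0,0,0,0,0,0]]}}

```text
time_s: 12.13
tcp_pos: [0.5862, -0.0204, 0.0468]
eef_rot: [179.9, -0.0, -99.8]
contact_force: [-0.1, 0.3, 0.5]
gripper_width: 0.0
gripper_force: 0.0
```

```bash
python3 - <<'E'
from h import *
s=get_state();e=s['tcp_pos'][:2]-np.array([.5653,-.1479]);print(s['tcp_pos'],'press y',e@[.169,.9856],'x',e@[.9856,-.169],s['contact_force'])
E
```

```text
[ 0.58624942 -0.02039922  0.04679096] press y 0.12920521726232537 x -0.0008998828732746273 [-0.05571849  0.2892009   0.45816528]
```

{"api": "apply_moves", "payload": {"targets": [[0,0.004,0,0,0,0,0],[0,0.004,0,0,0,0,0],[0,0.002,0,0,0,0,0],[0,0.001,0,0,0,0,0]]}}

```text
time_s: 12.47
tcp_pos: [0.5847, -0.0303, 0.0469]
eef_rot: [179.9, -0.0, -99.8]
contact_force: [-0.8, 2.4, -0.5]
gripper_width: 0.0005
gripper_force: 1.0
```

{"api": "apply_moves", "payload": {"targets": [[0,0.002,0,0,0,0,0],[0,0.001,0,0,0,0,0],[0,0,0,0,0,0,0]]}}

```text
time_s: 12.72
tcp_pos: [0.5846, -0.0325, 0.047]
eef_rot: [180.0, 0.0, -99.8]
contact_force: [-1.5, 5.8, -1.0]
gripper_width: 0.0005
gripper_force: 2.6
```

{"api": "apply_moves", "payload": {"targets": [[0,0.002,0,0,0,0,0],[0,0.001,0,0,0,0,0],[0,0,0,0,0,0,0]]}}

```text
time_s: 12.97
tcp_pos: [0.5846, -0.0327, 0.0471]
eef_rot: [-180.0, 0.2, -99.8]
contact_force: [-4.2, 21.8, -0.3]
gripper_width: 0.0006
gripper_force: 10.3
```

The sled has hit its stop (21.8 N, no further motion). Backing off and moving over the knob.

{"api": "apply_moves", "payload": {"targets": [[0,-0.01,0,0,0,0,0],[0,-0.01,0,0,0,0,0],[0,0,0,-0.0366,0,0,0],[0,0,0,-0.0366,0,0,0],[0,0,0,-0.0366,0,0,0],[0,0,0,-0.0366,0,0,0],[0,0,0,-0.0366,0,0,0],[0.6,0.0342,0,0,0,0,0],[0.6,0.0342,0,0,0,0,0],[0.6,0.0342,0,0,0,0,0],[0.6,0.0342,0,0,0,0,0],[0.6,0,0,0,0,0,-0.0738],[0.6,0,0,0,0,0,-0.0738],[0.6,0,0,0,0,0,-0.0738],[0.6,0,0,0,0,0,-0.0738],[0.6,0,0,0,0,0,-0.0738],[0.6,0,0,0,0,0,-0.0738],[0.6,0,0,0,0,0,-0.0738],[0.6,0,0,0,0,0,-0.0738],[0.6,0,0,0,0,0,-0.0738]]}}

```text
time_s: 14.63
tcp_pos: [0.5646, -0.1513, 0.2304]
eef_rot: [180.0, -0.0, -39.7]
contact_force: [-0.1, -0.2, 0.4]
gripper_width: 0.0525
gripper_force: 0.0
```

{"api": "apply_moves", "payload": {"targets": [[0.6,0,0,0,0,0,-0.0738],[0.6,0,0,0,0,0,-0.0738],[0.6,0,0,0,0,0,0],[0.6,0,0,0,0,0,0]]}}

```text
time_s: 14.97
tcp_pos: [0.5646, -0.1512, 0.2303]
eef_rot: [180.0, -0.0, -26.9]
contact_force: [0.5, -0.4, 0.0]
gripper_width: 0.0525
gripper_force: 0.0
```

```bash
python3 - <<'E'
from h import *
c=cap('wrist','w4');s=get_state();print(s['tcp_pos'],s['eef_rot'],s['joints'].round(1),s['time_s'],s['contact_force'],s['moment'],s['gripper_width'])
p=cloud(c);m=(p[...,2]>.158)&(p[...,2]<.172)&(np.hypot(p[...,0]-.565,p[...,1]+.148)<.05);q=p[m];r=cv2.minAreaRect(q[:,:2].astype(np.float32));print('bar',len(q),r,cv2.boxPoints(r).round(4).tolist(),np.median(q[:,2]))
d=capture('scene');p=cloud(d);np.savez('pics/scene2.npz',**d)
m=(p[...,2]>.055)&(p[...,2]<.065)&(np.hypot(p[...,0]-.59,p[...,1]+.05)<.045);print('tab scene',p[m].mean(0),m.sum())
E
```

```text
[ 0.56458755 -0.15118953  0.23032445] [ 1.79980867e+02 -6.93875121e-03 -2.69296939e+01] [  4.2  12.7 -12.4   0.  -64.9  58.9] 15.0167 [ 0.57313684 -0.00473645 -0.15774651] [-0.09132263  0.10635107  0.01965505] 0.05243995960509413
bar 1595 ((0.5663051009178162, -0.1478111892938614), (0.013595303520560265, 0.05138726904988289), 63.34624099731445) [[0.5403000116348267, -0.14239999651908875], [0.5861999988555908, -0.16539999842643738], [0.5922999978065491, -0.15330000221729279], [0.5464000105857849, -0.13019999861717224]] 0.16493351584676305
tab scene [ 0.58419767 -0.04799954  0.05900107] 24
```

{"api": "apply_moves", "payload": {"targets": [[0.6,-0.0003,-0.0037,0.02,0,0,0],[0.6,0,0,0.02,0,0,0],[0.6,0,0,0.02,0,0,0],[0.6,0,0,0.01,0,0,0],[0.6,0,0,0,0,0,0],[0.1,0,0,0,0,0,0],[0.1,0,0,0,0,0,0],[0.1,0,0,0,0,0,0],[0.1,0,0,0,0,0,0],[0.1,0,0,0,0,0,0],[0.1,0,0,0,0,0,0]], "newtons": 60}}

```text
time_s: 15.98
tcp_pos: [0.5662, -0.1477, 0.1608]
eef_rot: [-180.0, -0.0, -26.7]
contact_force: [0.1, -0.5, 0.9]
gripper_width: 0.0179
gripper_force: 0.0
```

```bash
cat > r.py <<'E'
from h import *
s=get_state();print('t',round(s['time_s'],2),s['tcp_pos'].round(4),'yaw',s['eef_rot'].round(2),'F',s['contact_force'].round(1),'M',s['moment'].round(3),'j6',s['joint_torque'][5].round(3),'w',round(s['gripper_width'],4))
E
python3 r.py
```

```text
t 15.98 [ 0.5662 -0.1477  0.1608] yaw [-1.7997e+02 -5.0000e-02 -2.6700e+01] F [ 0.1 -0.5  0.9] M [-0.048  0.209  0.011] j6 -0.003 w 0.0179
```

{"api": "apply_moves", "payload": {"targets": [[0,0,0,0,0,0,0],[0,0,0,0,0,0,0],[0,0,0,0,0,0,0]]}}

```text
time_s: 16.23
tcp_pos: [0.5658, -0.1483, 0.1607]
eef_rot: [180.0, -0.0, -26.7]
contact_force: [-2.6, -3.3, 3.8]
gripper_width: 0.0132
gripper_force: 60.0
```

```bash
python3 r.py
```

```text
t 16.23 [ 0.5658 -0.1483  0.1607] yaw [ 1.7996e+02 -2.0000e-02 -2.6700e+01] F [-2.6 -3.3  3.8] M [-1.495  0.896  0.011] j6 0.009 w 0.0132
```

{"api": "apply_moves", "payload": {"targets": [[0,0,0,0.0004,0,0,0.0637],[0,0,0,0,0,0,0],[0,0,0,0,0,0,0]]}}

```text
time_s: 16.48
tcp_pos: [0.5658, -0.1483, 0.1603]
eef_rot: [180.0, -0.0, -32.4]
contact_force: [-2.7, -4.2, 4.1]
gripper_width: 0.014
gripper_force: 60.0
```

```bash
python3 r.py
```

```text
t 16.48 [ 0.5658 -0.1483  0.1603] yaw [ 1.7995e+02 -2.0000e-02 -3.2430e+01] F [-2.7 -4.2  4.1] M [-1.792  1.03  -0.183] j6 -0.222 w 0.014
```

{"api": "apply_moves", "payload": {"targets": [[0,0,0,0.0004,0,0,0.0637],[0,0,0,0,0,0,0],[0,0,0,0,0,0,0]]}}

```text
time_s: 16.73
tcp_pos: [0.5657, -0.1484, 0.1599]
eef_rot: [179.9, -0.0, -38.1]
contact_force: [-2.2, -5.3, 5.0]
gripper_width: 0.0136
gripper_force: 60.0
```

```bash
python3 r.py
```

```text
t 16.73 [ 0.5657 -0.1484  0.1599] yaw [ 1.7995e+02 -2.0000e-02 -3.8150e+01] F [-2.2 -5.3  5. ] M [-2.037  1.032 -0.148] j6 -0.159 w 0.0136
```

{"api": "apply_moves", "payload": {"targets": [[0,0,0,0.0004,0,0,0.0637],[0,0,0,0,0,0,0],[0,0,0,0,0,0,0]]}}

```text
time_s: 16.98
tcp_pos: [0.5657, -0.1485, 0.1595]
eef_rot: [179.9, -0.0, -43.9]
contact_force: [-3.0, -5.3, 5.8]
gripper_width: 0.0139
gripper_force: 60.0
```

```bash
python3 r.py
```

```text
t 16.98 [ 0.5657 -0.1485  0.1595] yaw [ 1.7994e+02 -2.0000e-02 -4.3890e+01] F [-3.  -5.3  5.8] M [-2.095  1.123 -0.139] j6 -0.159 w 0.0139
```

{"api": "apply_moves", "payload": {"targets": [[0,0,0,0.0004,0,0,0.0637],[0,0,0,0,0,0,0],[0,0,0,0,0,0,0]]}}

```text
time_s: 17.23
tcp_pos: [0.5656, -0.1485, 0.1591]
eef_rot: [179.9, -0.0, -49.6]
contact_force: [-2.9, -5.7, 4.4]
gripper_width: 0.0138
gripper_force: 60.0
```

```bash
python3 r.py
```

```text
t 17.23 [ 0.5656 -0.1485  0.1591] yaw [ 1.7993e+02 -3.0000e-02 -4.9620e+01] F [-2.9 -5.7  4.4] M [-2.259  1.147 -0.155] j6 -0.159 w 0.0138
```

{"api": "apply_moves", "payload": {"targets": [[0,0,0,0.0004,0,0,0.0637],[0,0,0,0,0,0,0],[0,0,0,0,0,0,0]]}}

```text
time_s: 17.48
tcp_pos: [0.5655, -0.1486, 0.1587]
eef_rot: [179.9, -0.0, -55.4]
contact_force: [-3.9, -6.0, 5.2]
gripper_width: 0.0134
gripper_force: 60.0
```

```bash
python3 r.py
```

```text
t 17.48 [ 0.5655 -0.1486  0.1587] yaw [ 1.7993e+02 -3.0000e-02 -5.5350e+01] F [-3.9 -6.   5.2] M [-2.309  1.256 -0.169] j6 -0.158 w 0.0134
```

{"api": "apply_moves", "payload": {"targets": [[0,0,0,0.0004,0,0,0.0637],[0,0,0,0,0,0,0],[0,0,0,0,0,0,0]]}}

```text
time_s: 17.73
tcp_pos: [0.5654, -0.1486, 0.1583]
eef_rot: [179.9, -0.0, -61.1]
contact_force: [-3.8, -6.1, 4.4]
gripper_width: 0.0137
gripper_force: 60.0
```

```bash
python3 r.py
```

```text
t 17.73 [ 0.5654 -0.1486  0.1583] yaw [ 1.7992e+02 -4.0000e-02 -6.1090e+01] F [-3.8 -6.1  4.4] M [-2.45   1.316 -0.171] j6 -0.158 w 0.0137
```

{"api": "apply_moves", "payload": {"targets": [[0,0,0,0.0004,0,0,0.0637],[0,0,0,0,0,0,0],[0,0,0,0,0,0,0]]}}

```text
time_s: 17.98
tcp_pos: [0.5653, -0.1487, 0.1579]
eef_rot: [179.9, -0.0, -66.8]
contact_force: [-3.6, -7.0, 5.4]
gripper_width: 0.0138
gripper_force: 60.0
```

```bash
python3 r.py
```

```text
t 17.98 [ 0.5653 -0.1487  0.1579] yaw [ 1.7991e+02 -4.0000e-02 -6.6820e+01] F [-3.6 -7.   5.4] M [-2.517  1.473 -0.173] j6 -0.157 w 0.0138
```

{"api": "apply_moves", "payload": {"targets": [[0,0,0,0.0004,0,0,0.0637],[0,0,0,0,0,0,0],[0,0,0,0,0,0,0]]}}

```text
time_s: 18.23
tcp_pos: [0.5652, -0.1487, 0.1575]
eef_rot: [179.9, -0.1, -72.6]
contact_force: [-3.1, -5.8, 6.1]
gripper_width: 0.014
gripper_force: 60.0
```

```bash
python3 r.py
```

```text
t 18.23 [ 0.5652 -0.1487  0.1575] yaw [ 1.7991e+02 -5.0000e-02 -7.2560e+01] F [-3.1 -5.8  6.1] M [-2.59   1.517 -0.134] j6 -0.159 w 0.014
```

{"api": "apply_moves", "payload": {"targets": [[0,0,0,0.0004,0,0,0.0637],[0,0,0,0,0,0,0],[0,0,0,0,0,0,0]]}}

```text
time_s: 18.48
tcp_pos: [0.5651, -0.1488, 0.1571]
eef_rot: [179.9, -0.1, -78.3]
contact_force: [-4.6, -7.0, 5.8]
gripper_width: 0.0137
gripper_force: 60.0
```

```bash
python3 r.py
```

```text
t 18.48 [ 0.5651 -0.1488  0.1571] yaw [ 1.799e+02 -6.000e-02 -7.828e+01] F [-4.6 -7.   5.8] M [-2.506  1.692 -0.073] j6 -0.181 w 0.0137
```

{"api": "apply_moves", "payload": {"targets": [[0,0,0,0.0004,0,0,0.0637],[0,0,0,0,0,0,0],[0,0,0,0,0,0,0]]}}

```text
time_s: 18.73
tcp_pos: [0.565, -0.1488, 0.1568]
eef_rot: [179.9, -0.1, -84.0]
contact_force: [-4.5, -5.9, 7.1]
gripper_width: 0.0133
gripper_force: 60.0
```

```bash
python3 r.py
```

```text
t 18.73 [ 0.565  -0.1488  0.1568] yaw [ 1.799e+02 -8.000e-02 -8.401e+01] F [-4.5 -5.9  7.1] M [-2.471  1.99  -0.062] j6 -0.217 w 0.0133
```

{"api": "apply_moves", "payload": {"targets": [[0,0,0,0.0004,0,0,0.0637],[0,0,0,0,0,0,0],[0,0,0,0,0,0,0]]}}

```text
time_s: 18.98
tcp_pos: [0.5649, -0.1488, 0.1566]
eef_rot: [179.9, -0.1, -89.7]
contact_force: [-4.9, -6.3, 8.3]
gripper_width: 0.0136
gripper_force: 60.0
```

```bash
python3 r.py
```

```text
t 18.98 [ 0.5649 -0.1488  0.1566] yaw [ 1.799e+02 -9.000e-02 -8.974e+01] F [-4.9 -6.3  8.3] M [-2.332  2.165  0.016] j6 -0.264 w 0.0136
```

Readings have shifted since about 0.9 rad: Mz by +0.16 and j6 torque from −0.16 to −0.26. The foot is biting. I'll continue in small steps to find the plateau.

{"api": "apply_moves", "payload": {"targets": [[0,0,0,0.0004,0,0,0.0637],[0,0,0,0,0,0,0],[0,0,0,0,0,0,0]]}}

```text
time_s: 19.23
tcp_pos: [0.5649, -0.1488, 0.1563]
eef_rot: [179.9, -0.1, -95.5]
contact_force: [-6.3, -6.3, 10.1]
gripper_width: 0.0132
gripper_force: 60.0
```

```bash
python3 r.py
```

```text
t 19.23 [ 0.5649 -0.1488  0.1563] yaw [ 1.7991e+02 -1.0000e-01 -9.5460e+01] F [-6.3 -6.3 10.1] M [-2.249  2.474  0.008] j6 -0.309 w 0.0132
```

{"api": "apply_moves", "payload": {"targets": [[0,0,0,0.0004,0,0,0.0637],[0,0,0,0,0,0,0],[0,0,0,0,0,0,0]]}}

```text
time_s: 19.48
tcp_pos: [0.5648, -0.1488, 0.156]
eef_rot: [179.9, -0.1, -101.2]
contact_force: [-6.9, -5.7, 9.7]
gripper_width: 0.0137
gripper_force: 60.0
```

```bash
python3 r.py
```

```text
t 19.48 [ 0.5648 -0.1488  0.156 ] yaw [ 1.7991e+02 -1.1000e-01 -1.0120e+02] F [-6.9 -5.7  9.7] M [-2.205  2.691 -0.077] j6 -0.271 w 0.0137
```

```bash
python3 - <<'E'
from h import *
cap('wrist','w5');cap('scene','s5');cap('side','d5')
def proj(c,P):
    q=c['T'][:3,:3].T@(np.array(P)-c['T'][:3,3]);s=q[:2]/q[2];s=s*(1+float(c['k1'])*(s@s));K=c['camera_matrix'];return int(K[0,0]*s[0]+K[0,2]),int(K[1,1]*s[1]+K[1,2])
o=np.zeros((600,800,3),np.uint8)
o[:288,:384]=cv2.resize(cv2.imread('pics/w5.png'),(384,288))
for n,x,y in[('s5',400,0),('d5',0,300)]:
    c=load(n);u,v=proj(c,[.566,-.148,.13]);print(n,u,v)
    o[y:y+300,x:x+400]=cv2.resize(cv2.imread(f'pics/{n}.png')[v-30:v+30,u-40:u+40],(400,300),interpolation=cv2.INTER_CUBIC)
cv2.imwrite('pics/m5.png',o)
E
```

```text
s5 198 197
d5 247 143
```

View pics/m5.png

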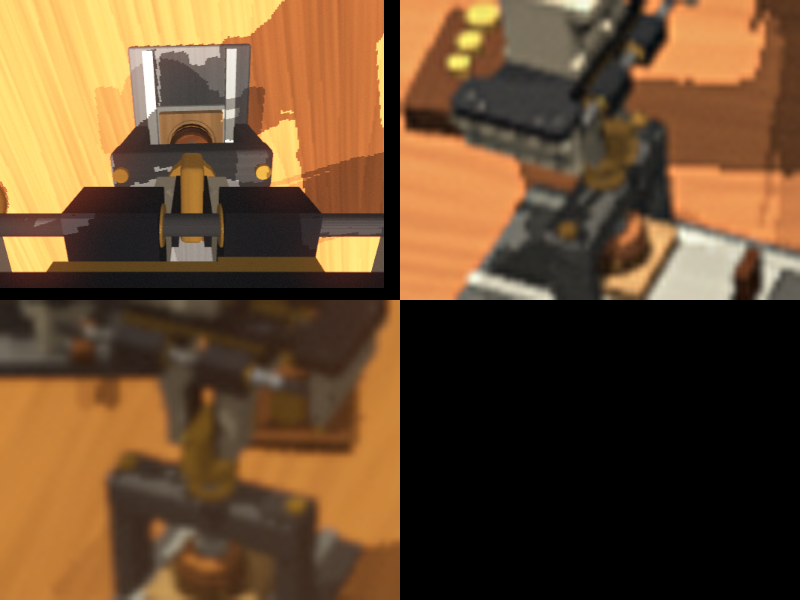

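The bar is still aligned between the fingers at (190,200) in the wrist inset, so there's no gross slip. The case is in the block under the bridge. Next I'll measure the bar's angle from the wrist depth.

```bash
python3 - <<'E'
from h import *
c=load('w5');p=cloud(c);f=c['frame'].astype(int)
m=(p[...,2]>.148)&(p[...,2]<.18)&(np.hypot(p[...,0]-.566,p[...,1]+.148)<.035)&(f[...,0]>f[...,2]*1.6)
q=p[m];print(len(q));h=np.histogram(q[:,2],bins=np.arange(.148,.18,.002));print(list(zip(h[1].round(3),h[0])))
zt=np.median(q[q[:,2]>.155][:,2]);print('top',zt)
t=q[q[:,2]>zt-.003];r=cv2.minAreaRect(t[:,:2].astype(np.float32));print(r);b=cv2.boxPoints(r)
l=cv2.fitLine(t[:,:2].astype(np.float32),cv2.DIST_HUBER,0,.01,.01).ravel();print('fit deg',np.degrees(np.arctan2(l[1],l[0])))
# median centre per row band along press y
for y in np.arange(-.176,-.118,.004):
    k=t[abs(t[:,1]-y)<.002]
    if len(k)>5: print(round(y,3),k[:,0].min().round(4),k[:,0].max().round(4))
E
```

```text
2399
[(np.float64(0.148), np.int64(55)), (np.float64(0.15), np.int64(60)), (np.float64(0.152), np.int64(61)), (np.float64(0.154), np.int64(59)), (np.float64(0.156), np.int64(148)), (np.float64(0.158), np.int64(1045)), (np.float64(0.16), np.int64(946)), (np.float64(0.162), np.int64(11)), (np.float64(0.164), np.int64(1)), (np.float64(0.166), np.int64(1)), (np.float64(0.168), np.int64(2)), (np.float64(0.17), np.int64(3)), (np.float64(0.172), np.int64(0)), (np.float64(0.174), np.int64(3)), (np.float64(0.176), np.int64(2))]
top 0.1598703211176108
((0.5657827258110046, -0.14825114607810974), (0.02286096103489399, 0.052197638899087906), 0.48111259937286377)
fit deg 78.98682
-0.176 0.5633 0.5668
-0.172 0.5547 0.568
-0.168 0.5545 0.5689
-0.164 0.5551 0.5697
-0.16 0.5558 0.5773
-0.156 0.5544 0.5717
-0.152 0.5578 0.5723
-0.148 0.5586 0.5727
-0.144 0.5594 0.5729
-0.128 0.5638 0.5768
-0.124 0.5635 0.5755
```

```bash
python3 - <<'E'
from h import *
for n in ['w3','w5','s5','d5']:
    c=load(n);p=cloud(c)
    ce=(.5835,-.0427) if n=='w3' else (.5655,-.148)
    r=np.hypot(p[...,0]-ce[0],p[...,1]-ce[1])
    for lo,hi in[(.05,.066),(.033,.039),(.044,.053)]:
        q=p[(r<(.017 if lo>.052-.003 and lo>.045 else .045))&(p[...,2]>lo)&(p[...,2]<hi)]
        print(n,lo,len(q),(np.median(q[:,2]).round(5),np.percentile(q[:,2],[10,90]).round(4),q[:,:2].mean(0).round(4)) if len(q) else '')
E
```

```text
w3 0.05 1545 (np.float64(0.05952), array([0.0586, 0.0605]), array([ 0.5839, -0.0404]))
w3 0.033 2459 (np.float64(0.03544), array([0.0344, 0.0364]), array([ 0.5862, -0.0278]))
w3 0.044 660 (np.float64(0.04934), array([0.0481, 0.0503]), array([ 0.586 , -0.0321]))
w5 0.05 344 (np.float64(0.05905), array([0.0581, 0.06  ]), array([ 0.5635, -0.1598]))
w5 0.033 2016 (np.float64(0.03533), array([0.0343, 0.0363]), array([ 0.5618, -0.1693]))
w5 0.044 510 (np.float64(0.04905), array([0.0465, 0.0505]), array([ 0.5633, -0.1629]))
s5 0.05 20 (np.float64(0.05984), array([0.0572, 0.0626]), array([ 0.5682, -0.1385]))
s5 0.033 73 (np.float64(0.03582), array([0.034 , 0.0377]), array([ 0.572 , -0.1269]))
s5 0.044 30 (np.float64(0.0487), array([0.0461, 0.0511]), array([ 0.5789, -0.1358]))
d5 0.05 46 (np.float64(0.05983), array([0.0571, 0.0652]), array([ 0.5644, -0.1417]))
d5 0.033 133 (np.float64(0.03518), array([0.0334, 0.0369]), array([ 0.5596, -0.1358]))
d5 0.044 57 (np.float64(0.04842), array([0.0453, 0.0516]), array([ 0.5647, -0.1343]))
```

Relative to the block, the lid was at 24.1 mm in the earlier view and is now at 23.7 mm. So it has only just started to move, about 0.35 mm in, and the bite is at roughly 1.2 rad. I'll regrasp to stay under 1.5 rad per grasp and turn about 0.6 rad more.

{"api": "apply_moves", "payload": {"targets": [[0.35,0,0,0,0,0,0],[0.35,0,0,0,0,0,0],[0.35,0,0,0,0,0,0],[0,0,0,0,0,0,0],[0,0,0,0,0,0,0],[0,0,0,0,0,0,0],[0,0,0,0,0,0,0],[0,0,0,0,0,0,0]]}}

```text
time_s: 20.3
tcp_pos: [0.565, -0.1473, 0.1548]
eef_rot: [179.9, 0.0, -101.2]
contact_force: [-4.2, 2.2, 2.8]
gripper_width: 0.0139
gripper_force: 59.8
```

```bash
python3 r.py
```

```text
t 20.3 [ 0.565  -0.1473  0.1548] yaw [ 179.88    0.   -101.21] F [-4.2  2.2  2.8] M [1.129 1.833 0.238] j6 -0.244 w 0.0139
```

{"api": "apply_moves", "payload": {"targets": [[0,0,0,0.0004,0,0,0.0637],[0,0,0,0,0,0,0],[0,0,0,0.0004,0,0,0.0637],[0,0,0,0,0,0,0],[0,0,0,0,0,0,0]]}}

```text
time_s: 20.72
tcp_pos: [0.5651, -0.1474, 0.154]
eef_rot: [179.9, -0.0, -112.7]
contact_force: [-4.2, 2.6, 3.1]
gripper_width: 0.0137
gripper_force: 59.9
```

```bash
python3 r.py
```

```text
t 20.72 [ 0.5651 -0.1474  0.154 ] yaw [ 1.7991e+02 -1.0000e-02 -1.1272e+02] F [-4.2  2.6  3.1] M [1.107 1.787 0.029] j6 -0.341 w 0.0137
```

{"api": "apply_moves", "payload": {"targets": [[0,0,0,0.0004,0,0,0.0637],[0,0,0,0,0,0,0],[0,0,0,0.0004,0,0,0.0637],[0,0,0,0,0,0,0],[0,0,0,0,0,0,0]]}}

```text
time_s: 21.13
tcp_pos: [0.5652, -0.1474, 0.1532]
eef_rot: [179.9, -0.0, -124.1]
contact_force: [-3.7, 2.8, 3.0]
gripper_width: 0.0138
gripper_force: 59.9
```

```bash
python3 r.py; cat > lid.py <<'E'
from h import *
import sys
c=cap('wrist',sys.argv[1]);p=cloud(c);r=np.hypot(p[...,0]-.5655,p[...,1]+.148)
z=[]
for lo,hi,R in[(.05,.066,.017),(.033,.039,.045),(.044,.0525,.03)]:
    q=p[(r<R)&(p[...,2]>lo)&(p[...,2]<hi)];z.append(np.median(q[:,2]));print(lo,len(q),z[-1],q[:,:2].mean(0))
print('pressed mm',24.08-1000*(z[0]-z[1]))
E
python3 lid.py w6
```

```text
t 21.13 [ 0.5652 -0.1474  0.1532] yaw [ 1.7992e+02 -3.0000e-02 -1.2407e+02] F [-3.7  2.8  3. ] M [1.131 1.789 0.018] j6 -0.335 w 0.0138
0.05 313 0.05752828563751075 [ 0.56317898 -0.16006053]
0.033 1986 0.035325011325160194 [ 0.56130548 -0.16973486]
0.044 474 0.04909871678410378 [ 0.56151536 -0.16292437]
pressed mm 1.87672568764944
```

The lid is now in 1.9 mm, as expected. A further 0.25 rad gives about 2.9 mm.

{"api": "apply_moves", "payload": {"targets": [[0,0,0,0.0004,0,0,0.0637],[0,0,0,0,0,0,0],[0,0,0,0.0004,0,0,0.0637],[0,0,0,0,0,0,0],[0,0,0,0.0002,0,0,0.032],[0,0,0,0,0,0,0],[0,0,0,0,0,0,0]]}}

```text
time_s: 21.77
tcp_pos: [0.5653, -0.1475, 0.1523]
eef_rot: [179.9, -0.0, -138.3]
contact_force: [-4.4, 3.8, 2.1]
gripper_width: 0.0136
gripper_force: 59.8
```

```bash
python3 r.py; python3 lid.py w7
```

```text
t 21.77 [ 0.5653 -0.1475  0.1523] yaw [ 1.7994e+02 -4.0000e-02 -1.3827e+02] F [-4.4  3.8  2.1] M [1.01  1.808 0.184] j6 -0.338 w 0.0136
0.05 245 0.05662735410249012 [ 0.56302722 -0.16073895]
0.033 1914 0.0353405178020684 [ 0.56060816 -0.17025704]
0.044 418 0.049081466405968374 [ 0.56082364 -0.16347394]
pressed mm 2.7931636995782796
```

Lid is in 2.8 mm, mid-window. Now I'll let go, lift clear, and check.

{"api": "apply_moves", "payload": {"targets": [[0.5,0,0,0,0,0,0],[0.6,0,0,0,0,0,0],[0.6,0,0,0,0,0,0],[0.6,0,0,0,0,0,0],[0.6,0,0,-0.01,0,0,0],[0.6,0,0,-0.03,0,0,0],[0.6,0,0,-0.03,0,0,0],[0.6,0,0,-0.03,0,0,0],[0.6,0,0,0,0,0,0],[0.6,0,0,0,0,0,0]]}}

```text
time_s: 22.65
tcp_pos: [0.5672, -0.1478, 0.2555]
eef_rot: [-179.8, 0.2, -138.5]
contact_force: [-0.1, -0.7, -2.0]
gripper_width: 0.0523
gripper_force: 0.0
```

```bash
python3 r.py; python3 lid.py w8; python3 - <<'E'
from h import *
d=capture('scene');p=cloud(d)
m=(p[...,2]>.055)&(p[...,2]<.065)&(np.hypot(p[...,0]-.585,p[...,1]+.048)<.03);print('tab',p[m].mean(0))
a=load('scene')['frame'].astype(int);f=np.abs(d['frame'].astype(int)-a).sum(-1)
for n,u,v in[('rack',130,205),('loupe',294,186),('pill',333,268),('scale',172,180)]:print(n,f[v-12:v+12,u-14:u+14].mean())
E
```

```text
t 22.65 [ 0.5672 -0.1478  0.2555] yaw [-179.8     0.23 -138.47] F [-0.1 -0.7 -2. ] M [ 0.029  0.13  -0.018] j6 -0.0 w 0.0523
0.05 66 0.05662341363630963 [ 0.56295402 -0.16219213]
0.033 956 0.03539589892057152 [ 0.56081806 -0.17153963]
0.044 181 0.04915764645946069 [ 0.56145149 -0.16457665]
pressed mm 2.8524852842618884
tab [ 0.58610966 -0.04890834  0.05838927]
rack 12.641369047619047
loupe 17.799107142857142
pill 17.660714285714285
scale 59.714285714285715
```

```bash
python3 -c "
from plant import close_job; print(close_job())"
```

```text
the job is handed in; nothing more can be done
None
```

The case sits flat in the recess, the sled is fully home, and the lid is pressed in about 2.85 mm (allowed 1.7–4.2 mm). I let go of the knob and handed the job in at about 23 s of the 72 s; no verdict came back.

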